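Clamp the bonded hoop grip, release it and rack it

TASK

The grey two-piece hoop grip standing in the metal cradle has just been glued along its seam. Stand it upright on the rubber rest between the open jaws of the bench clamp, swing the ringed handle in until the ratchet catches and the clamp holds the grip squeezed by itself, and leave it so, hands off, for two seconds; then press the flat thumb paddle down so that the clamp springs open with the grip still standing there. Last, take the grip again by its two ends (the slot leaves no room for fingers beside it) and stand it upright and fully down in the empty slot of the wooden rack, leaving the finished grip in the other slot and everything else on the bench alone.

Things in the scene. Friction and masses are not known exactly. Their poses are not given: they have to be found in the camera images.
- grip_center (a point): Centre (27 mm above its underside) of the loose grey plastic hoop grip: an upright block 56 mm long (its x), 22 mm wide (its y), 54 mm tall (its z), 60 to 130 g, with a dark glue seam lengthwise in its middle (x-z plane). It starts standing in the cradle.
- cradle: Aluminium cradle, fixed; origin under its middle, z up. Plate 82 x 40 mm, top 6 mm above the table. Two upright end walls (5 mm thick, 26 mm wide, inner faces 60 mm apart along x, tops 60 mm above the table, level with the grip's top) stand at the grip's ends, so here it can only be gripped across its 22 mm width and is lifted straight up out of the walls.
- clamp: Bench clamp like large locking forceps, bolted down. Origin: the vertical pivot axis at table height; x from the handles to the jaws, y from the moving jaw to the fixed jaw, z up. Ringed handle and fixed jaw on the +y side, thumb paddle and moving jaw on -y. Nothing on it is higher than 57 mm. Base plate 140 x 84 mm, 10 mm thick, from x -35 to 105 mm; free table under the handles.
- seat (a point): Place for the grip: middle of the top of the rubber rest (36 x 42 mm, 22 mm above the table), half-way between the open jaws, 60 mm in x and -5 mm in y from the pivot; axes as clamp. The grip stands here with its long side along x. Both jaws are 20 mm long in x, with tops 52 mm above the table (the grip's top is 24 mm higher); open, their faces lie 16 mm to either side in y.
- jaw: The clamp's moving steel jaw; origin on the pivot axis. It turns with the ringed handle and, closing, pushes the grip 5 mm along +y against the fixed jaw, then yields elastically (presses the grip with 4 to 12 N when latched).
- handle (a joint): Angle (rad) of the ringed handle about the pivot: 0 = open (a spring returns it there), growing as it is swung towards the paddle. The jaws meet the grip near 0.17; ratchet teeth catch at 0.21, 0.26 and 0.31 (any of them holds, the handle then settles back onto the tooth); the stop is 0.345. Swinging it right in takes up to about 20 N at the ring. Let go before the first tooth, it springs open.
- ring_center (a point): Centre of the steel finger ring (34 mm outer diameter, 43 to 53 mm above the table) ending the moving handle; moves and turns with it. In clamp axes (mm): x -106, y 43 when open; x -114, y 4 at the stop. Push it from its outer (+y) side towards -y.
- paddle_top (a point): Middle of the top of the flat steel thumb paddle (36 x 28 mm, top 46 mm above the table when untouched), the end of the other handle: x -120, y -28 mm in clamp axes; it does not move sideways. Pressed straight down 4 to 5 mm (4 to 6 N) it frees the teeth and the ringed handle springs open, away from it; its travel ends 9 mm down and it springs back up.
- slot (a point): Middle of the floor (6 mm above the table) of the empty slot in the fixed plywood rack; x along the slot, z up. The slot is 30 mm wide between guide walls 5 mm thick, 44 mm long in x, tops 60 mm above the table, level with a racked grip, so the fingers must hold the grip at its two ends, which stick out 6 mm past the walls.
- spare: The finished grip, same kind, standing in the rack's other slot, 35 mm from the empty slot along -y; origin under its middle. Leave it.
- cone_a: Bystander: white thread cone, 68 mm wide, 138 mm tall, origin under its middle.
- cone_b: Bystander: grey thread cone, 68 mm wide, 138 mm tall, origin under its middle.
- bobbin: Bystander: steel bobbin, 21 mm wide, 12 mm tall, origin under its middle.
- driver: Bystander: screwdriver 170 mm long lying on the table.
- hoop: Bystander: white hoop, 124 mm wide, 12 mm tall, origin under its middle.
- oil: Bystander: clear oil bottle, 40 mm wide, 110 mm tall, origin under its middle.
- cup: Bystander: grey cup, 72 mm wide, 70 mm tall, origin under its middle.
Not all that is in view belongs to the job. What is shaped like the part that bears slot but green is not meant.

How it is judged:
On the way, in this order (a step that is already met when the one before it is completed fails the run):
1. with nothing touched by the fingers, the ratchet holds the clamp closed on the upright grip for two seconds (x of grip_center in the frame of seat between -0.012 and 0.012 m and y of grip_center in the frame of seat between -0.011 and 0.012 m and z of grip_center in the frame of seat between 0.021 and 0.033 m and angle between grip_center's own z axis and vertical below 0.15 rad and value of joint handle above 0.19 rad and contact force between jaw and anything else above 2 N and contact force between the fingers and anything else below 0.2 N), for 1.6 s.
2. the clamp has been released and sprung open, the grip still upright between the jaws (x of grip_center in the frame of seat between -0.012 and 0.012 m and y of grip_center in the frame of seat between -0.011 and 0.012 m and z of grip_center in the frame of seat between 0.021 and 0.033 m and angle between grip_center's own z axis and vertical below 0.15 rad and value of joint handle below 0.06 rad), for 0.2 s.
At the end, for the whole second after the job is handed in: The grip stands upright (within 0.1 rad) and fully down (4 mm) in the rack's empty slot, within 12 mm of its middle lengthwise, and the clamp is open (handle below 0.06 rad) (x of grip_center in the frame of slot between -0.012 and 0.012 m and y of grip_center in the frame of slot between -0.008 and 0.008 m and z of grip_center in the frame of slot between 0.023 and 0.031 m and angle between grip_center's own z axis and vertical below 0.1 rad and angle between the x axis of grip_center and the x axis of slot, either way round below 0.25 rad and value of joint handle below 0.06 rad); the robot touches nothing.
It fails at once if the finished grip in the rack was displaced (more than 15 mm) (distance of spare from where it was at the start of the episode above 0.015 m).
It fails at once if a bystander on the bench was displaced (more than 30 mm) (distance of any of cone_a, cone_b, bobbin, driver, hoop, oil, cup from where it was at the start of the episode above 0.03 m).
It also fails if it takes over 72 s, if anything falls off the work surface, if the arm or the gripper's body presses on something with over 40 N, if the wrist force passes 120 N, or if a joint passes its speed limit or range.

ROBOT

A 6-joint arm with a two-finger parallel gripper is mounted at the origin on the work surface. World frame = base frame: x ahead of the robot, y to its left, z up, the work surface at z = 0. Lengths are in m, angles in rad, forces in N, time in s.
With the tool pointing down it reaches from about 0.275 to 0.75 m from the base axis. Payload 10.2 kg.
Tool frame: the origin (TCP) lies midway between the tips of the shut fingers; the grasp point (between the pads) lies 19 mm behind it (env.hold_point_z is the distance from the TCP to the grasp point, in m); x points along the fingers, z is the direction in which the jaws open and shut, and the axes are right-handed (so a half turn about x gives the same grasp; the last joint's range is limited). The gripper opens to 85 mm and grips with 20 to 120 N. Pads are 22 mm wide; open, the fingers measure 114 mm over their backs; the gripper's body (76 mm by 85 mm) begins 54 mm behind the grasp point. The pads swing forward as they close: fully open they stand 13 mm farther back than shut.
Start: joints at [-1.572, 0.313, 1.498, -0, 1.331, -0.223], TCP at [0.115, -0.512, 0.231] pointing down, gripper open.
Joint ranges: [-2.94, 2.94], [-0.97, 2.17], [0.19, 2.56], [-1.23, 4.37], [0.02, 3.11], [-2.88, 2.88]. Speed limits (rad/s): [2.39, 2.39, 3.01, 3.14, 3.14, 3.14].

INTERFACE

Orientations are given as a unit quaternion [x, y, z, w].
In Python, from bench import env, kinematics, monitor, eyes, job gives the robot as it stands. The module is installed in compiled form; this text tells all that it offers. Calls block until the motion is done:
- env.reach(position, orientation): joint-space move of the TCP to a pose.
- env.movel(position, velocity=0.15, frame=None, guard=None): straight line of the TCP; frame=None keeps the orientation; velocity is the mean speed in m/s. With guard (N) it stops when the force on the tool has changed by that much, and returns True; else False.
- env.set_joints(angles): joint-space move.
- env.release() and env.close_gripper(effort=None): open the fingers fully, or close them until they stop; effort is the grip in N (None keeps the last).
- env.hold(seconds).
- kinematics.ik(position, orientation): joint angles nearest the present ones, or None.
- monitor.sense(): the state.
- eyes.grab_frame(name): name is "side" or "top" or "wrist"; returns a dict with "frame" (400x640x3 uint8, red, green, blue), "mtx" (3x3 intrinsics, pixels), "k1" (the pictures are not rectified: a ray, as slopes to the right and down, at radius r is drawn at 1 + k1 r^2 times it, then the intrinsics apply), "view" (4x4, takes a point from world to camera coordinates). Camera axes: x right, y down, z forward; pixel columns grow to the right and rows downward; lengths in m; the calibration is good to about 2 mm. A picture is of the moment at which its call begins. There is no depth.
A pose or a line that the arm cannot do raises env.MotionError and nothing moves.
- job.hand_in(): hands the job in, once; it reports no verdict.
The state is a dict: "clock": time; "joints": joint angles; "qvel": joint speeds; "joint_efforts": joint torques, N m; "position": TCP position; "ee_rot": TCP orientation; "contact_force": force on the tool from outside, world axes, zero at the start; "ft_torque": the same for the moment, N m; "finger_gap": opening from 0.0 (shut) to 1.0 (fully open).
Only numpy, scipy, OpenCV 4.12 (cv2) and the standard library are available. Lean on these libraries where they do the work, as an engineer would, in place of code of your own. Each camera call takes 0.05 s, during which the arm holds its last target.

## Working session

There is one attempt and no reset: what is moved stays moved. The work goes in short steps, each a Python script; the robot and the scene stay as the last script left them, time stands still between calls to the robot, and variables do not carry over. Pictures are saved under pics/ and viewed, and the job is handed in when it is done.

```bash
mkdir -p pics; ls
python3 - <<'E'
from bench import env, kinematics, monitor, eyes, job
import cv2
print(monitor.sense(), env.hold_point_z)
for n in ["side","top","wrist"]:
    f=eyes.grab_frame(n); print(n,f["mtx"],f["k1"],f["view"])
    cv2.imwrite(f"pics/{n}0.png",cv2.cvtColor(f["frame"],cv2.COLOR_RGB2BGR))
E
```

```text
pics
{'clock': 0.0, 'joints': array([-1.57239190e+00,  3.13469256e-01,  1.49844369e+00, -2.75604519e-05,
        1.33101478e+00, -2.23389018e-01]), 'qvel': array([-0.0020612 , -0.00112436, -0.00170251, -0.00121217, -0.0003461 ,
        0.00020389]), 'joint_efforts': array([-5.14500916e-04, -4.12266684e+01, -2.59749091e+01, -1.99722881e-04,
        4.08172622e-03,  1.41187567e-05]), 'position': array([ 0.11547658, -0.51187197,  0.23072274]), 'ee_rot': array([ 0.44195516,  0.55256632, -0.44122871,  0.55196314]), 'contact_force': array([-0.4100847 , -0.24109441,  0.13884033]), 'ft_torque': array([ 0.02142182,  0.01058322, -0.02001134]), 'finger_gap': 1.0014862111492044} 0.0187
side [[401.56561644   0.         315.58666915]
 [  0.         401.56561644 200.84864535]
 [  0.           0.           1.        ]] 0.03542366971601204 [[-0.85356023 -0.52098895  0.00233312  0.44572529]
 [-0.32127839  0.52282928 -0.78957567  0.21590255]
 [ 0.41014038 -0.67469997 -0.61364878  0.7732908 ]
 [ 0.          0.          0.          1.        ]]
top [[400.04548409   0.         325.28309302]
 [  0.         400.04548409 208.06398467]
 [  0.           0.           1.        ]] -0.04379186119373954 [[-0.0163834  -0.99981703  0.00987423  0.01452934]
 [-0.99856752  0.01585824 -0.05110208  0.53383802]
 [ 0.05093614 -0.01069731 -0.99864462  1.12402314]
 [ 0.          0.          0.          1.        ]]
wrist [[293.2838671    0.         325.21196014]
 [  0.         293.2838671  199.60837395]
 [  0.           0.           1.        ]] -0.0508863608406696 [[ 2.19270959e-01 -9.75663985e-01 -1.86007079e-04 -5.24579392e-01]
 [-9.22232749e-01 -2.07325028e-01  3.26348111e-01 -4.06745744e-02]
 [-3.18444662e-01 -7.13871215e-02 -9.45249637e-01  3.81605191e-01]
 [ 0.00000000e+00  0.00000000e+00  0.00000000e+00  1.00000000e+00]]
```

View pics/top0.png

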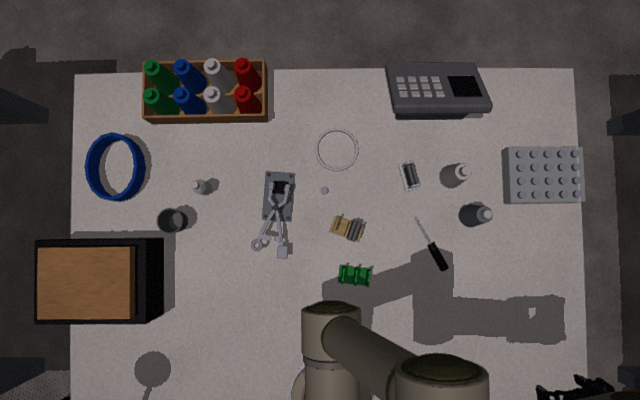

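View pics/side0.png

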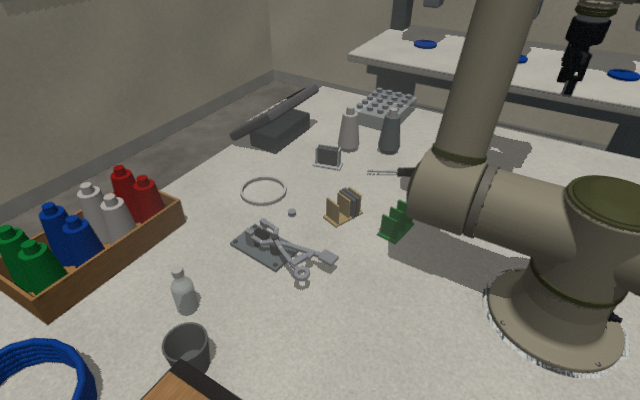

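View pics/wrist0.png

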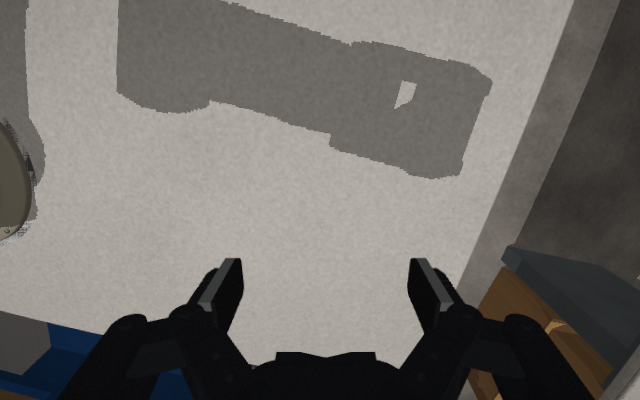

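```bash
cat > h.py <<'E'
from bench import env, kinematics, monitor, eyes, job
import cv2, numpy as np
from scipy.spatial.transform import Rotation as R
def grab(n,name=None):
    f=eyes.grab_frame(n)
    if name:
        cv2.imwrite(f"pics/{name}.png",cv2.cvtColor(f["frame"],cv2.COLOR_RGB2BGR)); np.savez(f"pics/{name}.npz",**f)
    return f
def load(name): return dict(np.load(f"pics/{name}.npz"))
def dist(f): return np.array([float(f["k1"]),0,0,0])
def onplane(f,px,z):
    px=np.array(px,float).reshape(-1,1,2)
    s=cv2.undistortPoints(px,f["mtx"],dist(f)).reshape(-1,2)
    V=f["view"];Rm=V[:3,:3];c=-Rm.T@V[:3,3]
    d=np.c_[s,np.ones(len(s))]@Rm
    t=(z-c[2])/d[:,2]
    return c+t[:,None]*d
def proj(f,P):
    V=f["view"]; P=np.array(P,float).reshape(-1,3)
    return cv2.projectPoints(P,cv2.Rodrigues(V[:3,:3])[0],V[:3,3],f["mtx"],dist(f))[0].reshape(-1,2)
def crop(f,x0,y0,x1,y1,s,name):
    im=cv2.cvtColor(f["frame"],cv2.COLOR_RGB2BGR)[y0:y1,x0:x1]
    cv2.imwrite(f"pics/{name}.png",cv2.resize(im,None,fx=s,fy=s,interpolation=cv2.INTER_CUBIC))
# tool pointing down, jaw axis (tool z) along world yaw a
def down(a):
    x=np.array([0,0,-1.]);z=np.array([np.cos(a),np.sin(a),0]);y=np.cross(z,x)
    return R.from_matrix(np.c_[x,y,z]).as_quat()
E
python3 - <<'E'
from h import *
f=grab("top","top1")
crop(f,220,140,500,300,2.8,"top1c")
for n,p,z in [("cradle",(410,176),.06),("rack",(348,228),.06),("clamp",(280,205),.05),("ring",(258,245),.048),("paddle",(282,252),.046),("green",(355,274),.05)]:
    print(n,onplane(f,p,z).round(3))
print(R.from_quat(monitor.sense()["ee_rot"]).as_matrix().round(3))
V=f["view"];print(kinematics.ik([.4,.0,.25],down(0)))
E
```

```text
cradle [[ 0.616 -0.228  0.06 ]]
rack [[ 0.476 -0.055  0.06 ]]
clamp [[0.543 0.131 0.05 ]]
ring [[0.434 0.193 0.048]]
paddle [[0.413 0.127 0.046]]
green [[ 0.35  -0.072  0.05 ]]
[[-0.     0.976  0.22 ]
 [ 0.001  0.22  -0.976]
 [-1.     0.    -0.001]]
[-2.95010608e-01  1.54098471e-02  1.80197237e+00 -4.44089210e-16
  1.32421044e+00 -2.95010608e-01]
```

View pics/top1c.png

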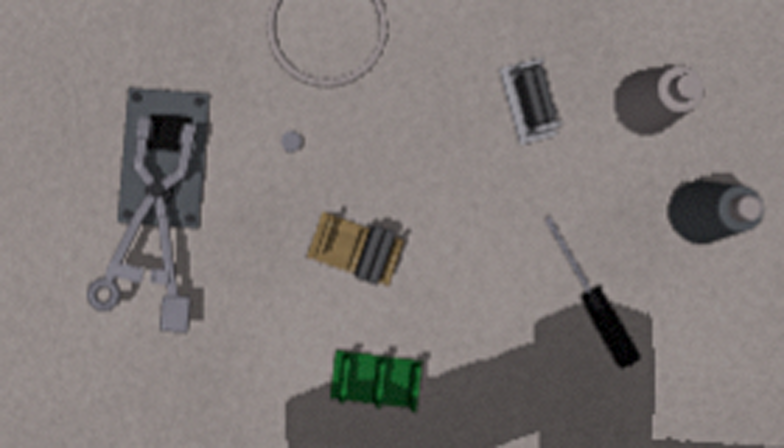

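Run:
```python
from h import *
V=load("top1")  # noqa
s=monitor.sense(); f=grab("wrist")
Rt=R.from_quat(s["ee_rot"]).as_matrix(); V=f["view"];c=-V[:3,:3].T@V[:3,3]
print("cam in tool",Rt.T@(c-s["position"]),"\naxis in tool",(Rt.T@V[:3,:3].T).round(3))
a=np.deg2rad(-73)
q=down(a)
# camera offset: place TCP such that optical axis hits cradle
cam_t=Rt.T@(c-s["position"]); ax=Rt.T@V[2,:3]
Rd=R.from_quat(q).as_matrix()
z=0.20
def tcp_for(pt,Rd,z):
    o=Rd@cam_t; d=Rd@ax; h=z+o[2]-pt[2]; hit=o+d*(h/-d[2]); return [pt[0]-hit[0],pt[1]-hit[1],z]
p=tcp_for([.616,-.228,.06],Rd,z); print(p, kinematics.ik(p,q))
try: env.reach(p,q)
except Exception as e: print(e)
s=monitor.sense();print(s["clock"],s["position"])
grab("wrist","w_cr");
```

```text
cam in tool [-0.14307808  0.08568337 -0.0002299 ] 
axis in tool [[-0.001 -0.327  0.945]
 [-0.001 -0.945 -0.327]
 [ 1.    -0.001  0.001]]
[np.float64(0.6276073434932299), np.float64(-0.22448997632335427), 0.2] [-5.18889286e-01  6.56917181e-01  1.05251066e+00 -4.44089210e-16
  1.43216482e+00  7.55201068e-01]
2.3583 [ 0.6271709 -0.2255504  0.2001768]
```

View pics/w_cr.png

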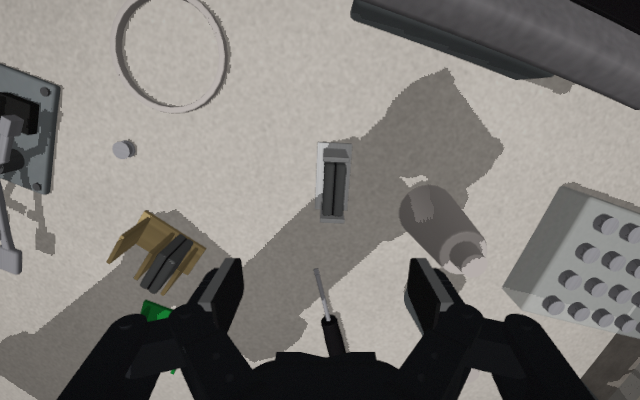

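Run:
```python
from h import *
f=load("w_cr"); crop(f,290,120,380,240,5,"w_crc")
t=load("top1"); print("cones",onplane(t,[(220+640/2.8,140+105/2.8),(220+700/2.8,140+215/2.8)],0.03))
```

```text
cones [[ 0.61436335 -0.34481564  0.03      ]
 [ 0.50199473 -0.40243829  0.03      ]]
```

View pics/w_crc.png

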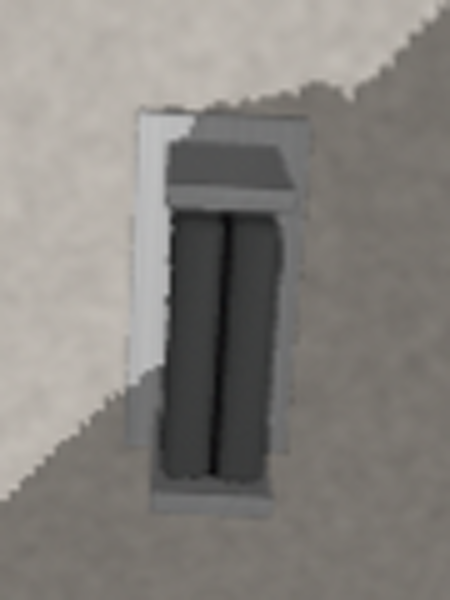

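Run:
```python
from h import *
f=load("w_cr")
c=np.array([(230,214),(213,476),(175,214),(282,216),(162,478),(267,478)],float)
P=onplane(f,np.array([290,120])+c/5-0.5*0,0.06); print(P.round(4))
print("len",np.linalg.norm(P[0]-P[1]),"w",np.linalg.norm(P[2]-P[3]),np.linalg.norm(P[4]-P[5]))
m=P[2:].mean(0);print("center",m,(P[0]+P[1])/2,"yaw",np.rad2deg(np.arctan2(*(P[0]-P[1])[[1,0]])))
e=P[2]-P[4]+P[3]-P[5];print(np.rad2deg(np.arctan2(e[1],e[0])))
# plate outer corners z=.006
Q=onplane(f,np.array([290,120])+np.array([(137,112),(310,117),(128,452),(290,454)])/5,0.006)
print(Q.round(4))
# walls tops outer
W=onplane(f,np.array([290,120])+np.array([(168,187),(295,190),(150,495),(271,497)])/5,0.06);print(W.round(4),W.mean(0))
```

```text
[[ 0.6552 -0.2282  0.06  ]
 [ 0.6014 -0.2415  0.06  ]
 [ 0.652  -0.2179  0.06  ]
 [ 0.6577 -0.2381  0.06  ]
 [ 0.5979 -0.2315  0.06  ]
 [ 0.6042 -0.2524  0.06  ]]
len 0.055418887114435406 w 0.020992336473851226 0.021877384529374915
center [ 0.6279573  -0.23497355  0.06      ] [ 0.62826249 -0.23486455  0.06      ] yaw 13.898933607905482
14.535124507948433
[[ 0.6613 -0.2061  0.006 ]
 [ 0.6717 -0.2442  0.006 ]
 [ 0.5808 -0.2274  0.006 ]
 [ 0.5919 -0.2658  0.006 ]]
[[ 0.6567 -0.215   0.06  ]
 [ 0.6634 -0.2389  0.06  ]
 [ 0.5935 -0.2302  0.06  ]
 [ 0.6004 -0.2546  0.06  ]] [ 0.6284862  -0.23467249  0.06      ]
```

```bash
cat >> h.py <<'E'
cam_t=np.array([-0.14308,0.08568,-0.0002]); ax=np.array([0.945,-0.327,0.001])
def look(pt,a,z):
    q=down(a);Rd=R.from_quat(q).as_matrix()
    o=Rd@cam_t; d=Rd@ax; h=z+o[2]-pt[2]; hit=o+d*(h/-d[2]); return [pt[0]-hit[0],pt[1]-hit[1],z],q
E
python3 - <<'E'
from h import *
p,q=look([.48,-.06,.05],np.deg2rad(-90),.2)
print(p); env.reach(p,q); grab("wrist","w_rk")
p,q=look([.52,.13,.05],np.deg2rad(-90),.2)
print(p); env.reach(p,q); grab("wrist","w_cl")
print(monitor.sense()["clock"])
E
```

```text
[np.float64(0.49573498412698414), np.float64(-0.059889862433862434), 0.2]
[np.float64(0.5357349841269842), np.float64(0.13011013756613757), 0.2]
4.1583
```

View pics/w_rk.png

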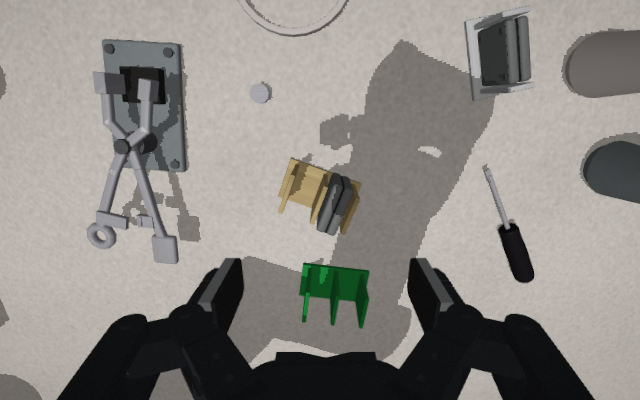

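View pics/w_cl.png

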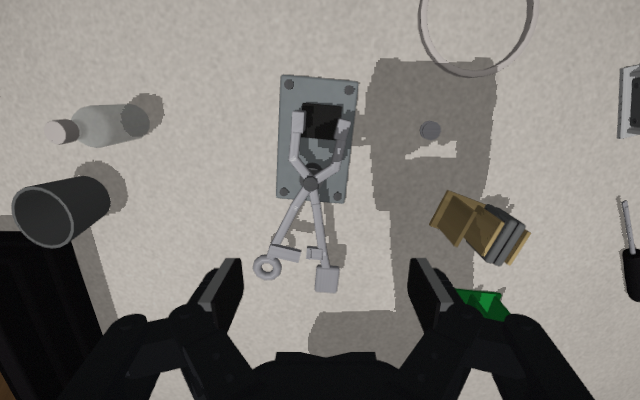

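Run:
```python
from h import *
f=load("w_cl"); crop(f,240,60,370,300,2.5,"w_clc")
crop(f,240,60,370,200,5,"w_clc2");crop(f,240,230,360,300,6,"w_clc3")
f=load("w_rk"); crop(f,260,145,380,245,6,"w_rkc")
```

```text
(no output)
```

View pics/w_clc2.png

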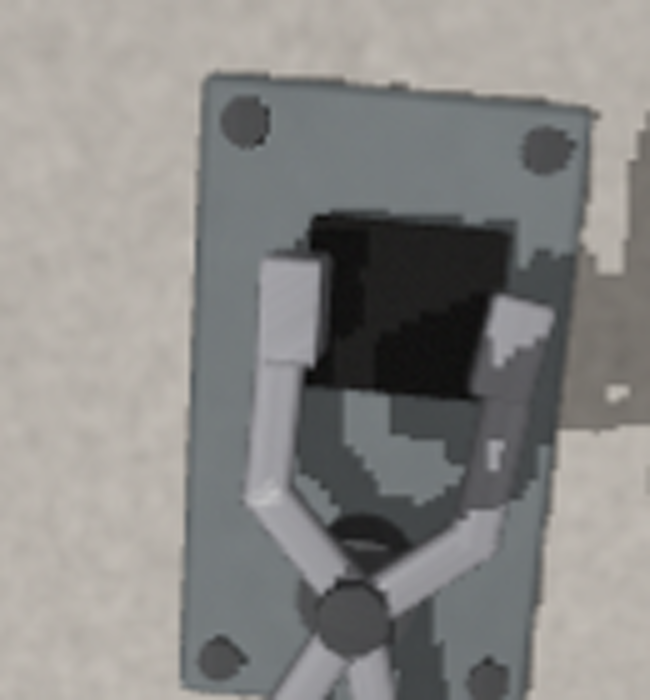

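View pics/w_clc3.png

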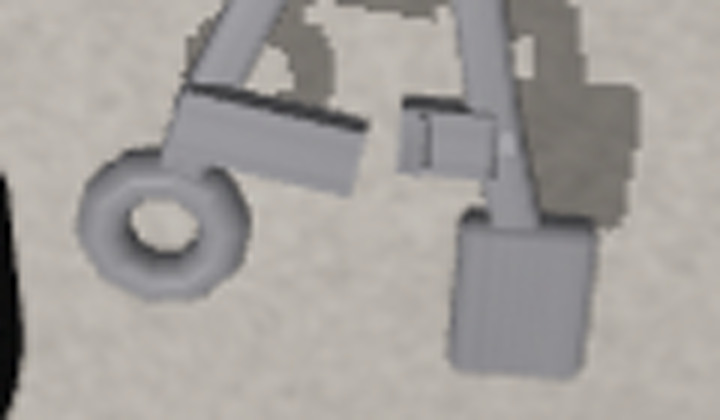

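View pics/w_rkc.png

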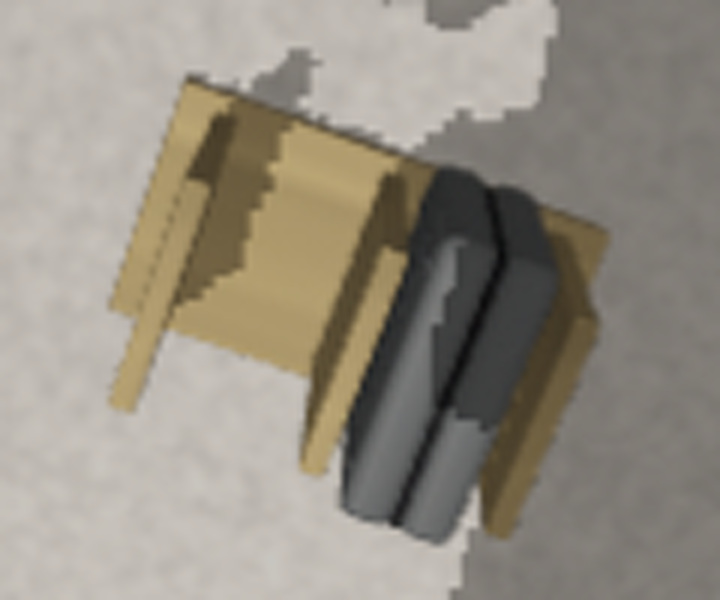

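Run:
```python
from h import *
f=load("w_cl")
o=np.array([240,60]);o3=np.array([240,230])
P=onplane(f,o+np.array([(207,75),(595,110),(182,690)])/5,.010);print("plate",P.round(4),np.linalg.norm(P[0]-P[1]),np.linalg.norm(P[0]-P[2]))
src=np.array([(105,42),(105,-42),(-35,42)])/1000
def fit(src,dst):
    a=src-src.mean(0);b=dst-dst.mean(0)
    th=np.arctan2((a[:,0]*b[:,1]-a[:,1]*b[:,0]).sum(),(a*b).sum())
    c,s=np.cos(th),np.sin(th);M=np.array([[c,-s],[s,c]]);return th,M,dst.mean(0)-M@src.mean(0),
th,M,t=fit(src,P[:,:2]);print("plate fit",np.rad2deg(th),t)
ring=onplane(f,o3+np.array([(163,223)])/6,.048)
pad=onplane(f,o3+np.array([(465,222),(598,225),(450,367),(582,378)])/6,.046);print("ring",ring,"pad",pad.round(4),pad.mean(0))
jw=onplane(f,o+np.array([(262,258),(320,262),(265,362),(313,368),(495,295),(553,312),(472,392)])/5,.052);print("jaws",jw.round(4))
rr=onplane(f,o+np.array([(312,215),(515,226),(308,385)])/5,.022);print("rest",rr.round(4))
dst=np.vstack([P[:,:2],ring[:,:2],pad.mean(0)[None,:2]])
src2=np.vstack([src,[[-.106,.043],[-.120,-.028]]])
th,M,t=fit(src2,dst);print("all fit",np.rad2deg(th),t,"res",(dst-(src2@M.T+t)).round(4).tolist())
inv=lambda p:((p[:,:2]-t)@M).round(4)
print("jaws in clamp",inv(jw),"rest",inv(rr))
print("seat",M@[.06,-.005]+t)
f=load("w_rk");o=np.array([260,145])
W=onplane(f,o+np.array([(190,180),(210,188),(112,405),(135,412),(382,245),(407,255),(302,472),(325,478),(573,312),(598,322),(485,532),(510,538)])/6,.060)
print(W.round(4)); print("walllen",np.linalg.norm(W[0]-W[2]),np.linalg.norm(W[4]-W[6]))
e=(W[0::4]-W[2::4]+W[1::4]-W[3::4]).mean(0);th=np.arctan2(e[1],e[0]);print("rack yaw",np.rad2deg(th))
n=np.array([-np.sin(th),np.cos(th)]);ux=np.array([np.cos(th),np.sin(th)])
print("n",(W[:,:2]@n).round(4),"x",(W[:,:2]@ux).round(4))
B=onplane(f,o+np.array([(187,80),(608,235),(110,305),])/6,.006);print("base",(B[:,:2]@n).round(4),(B[:,:2]@ux).round(4))
print(W[[1,3,4,6]].mean(0))
```

```text
plate [[0.646  0.1752 0.01  ]
 [0.6389 0.0931 0.01  ]
 [0.5088 0.1877 0.01  ]] 0.08249618148636499 0.1377791022092531
plate fit -5.111229904423296 [0.53857245 0.14326084]
ring [[0.43693678 0.1967044  0.048     ]] pad [[0.436  0.1383 0.046 ]
 [0.4352 0.1124 0.046 ]
 [0.4022 0.1417 0.046 ]
 [0.3995 0.1151 0.046 ]] [0.41822613 0.12687024 0.046     ]
jaws [[0.6102 0.1604 0.052 ]
 [0.6094 0.1493 0.052 ]
 [0.5906 0.1605 0.052 ]
 [0.5894 0.1512 0.052 ]
 [0.6032 0.1158 0.052 ]
 [0.6    0.1046 0.052 ]
 [0.5847 0.1201 0.052 ]]
rest [[0.6176 0.1528 0.022 ]
 [0.6154 0.1104 0.022 ]
 [0.5824 0.1546 0.022 ]]
all fit -5.271886504063906 [0.53889463 0.14363093] res [[-0.0013, -0.0006], [-0.0007, 0.0009], [0.0009, -0.0009], [-0.0004, 0.0005], [0.0014, 0.0001]]
jaws in clamp [[ 0.0694  0.0232]
 [ 0.0697  0.0121]
 [ 0.0499  0.0215]
 [ 0.0496  0.0121]
 [ 0.0666 -0.0218]
 [ 0.0644 -0.0333]
 [ 0.0478 -0.0192]] rest [[ 0.0776  0.0164]
 [ 0.0792 -0.0261]
 [ 0.0424  0.0149]]
seat [0.59818141 0.13313916]
[[ 0.5104 -0.0272  0.06  ]
 [ 0.509  -0.0305  0.06  ]
 [ 0.4704 -0.0122  0.06  ]
 [ 0.4691 -0.0161  0.06  ]
 [ 0.4991 -0.059   0.06  ]
 [ 0.4974 -0.0632  0.06  ]
 [ 0.4577 -0.0449  0.06  ]
 [ 0.4566 -0.0489  0.06  ]
 [ 0.4873 -0.0915  0.06  ]
 [ 0.4854 -0.0958  0.06  ]
 [ 0.4461 -0.0772  0.06  ]
 [ 0.4449 -0.0817  0.06  ]]
walllen 0.04276860797734536 0.043767530018774065
rack yaw -19.47374194856257
n [0.1445 0.1409 0.1453 0.1412 0.1107 0.1062 0.1103 0.1061 0.0762 0.0715
 0.0759 0.0713] x [0.4903 0.4901 0.4475 0.4476 0.4903 0.49   0.4465 0.4468 0.4899 0.4896
 0.4463 0.4467]
base [0.1524 0.0639 0.1534] [0.4942 0.4923 0.4451]
[ 0.48373068 -0.0376441   0.06      ]
```

Run:
```python
from h import *
f=load("w_cr"); t=load("top1")
print(onplane(f,[(400,207),(420,184),(415,235)],0.0).round(4))
crop(f,380,160,500,300,5,"cone1"); crop(t,430,150,500,240,7,"cone2")
th=np.deg2rad(-75.7); c=np.array([.628,-.235]);u=np.array([np.cos(th),np.sin(th)]);v=np.array([-u[1],u[0]])
print("finger back corners",[(c+.057*u+s*.011*v).round(4) for s in(-1,1)])
```

```text
[[ 0.6136 -0.3279  0.    ]
 [ 0.6487 -0.3404  0.    ]
 [ 0.583  -0.3611  0.    ]]
finger back corners [array([ 0.6314, -0.293 ]), array([ 0.6527, -0.2875])]
```

View pics/cone2.png

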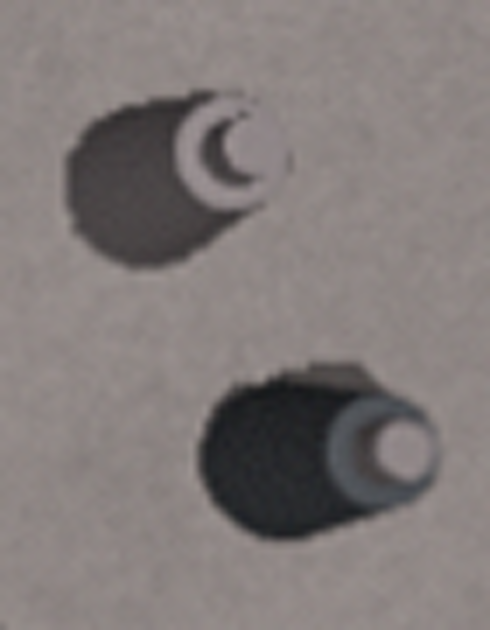

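View pics/cone1.png

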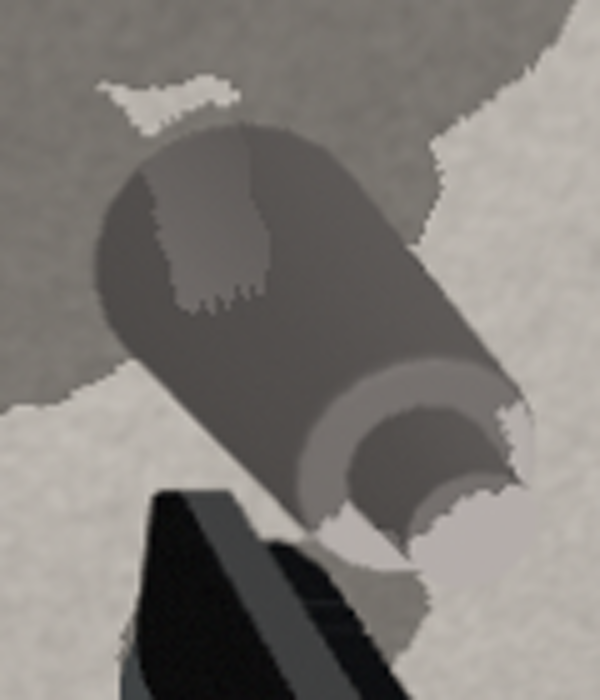

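Run:
```python
from h import *
a=np.deg2rad(14.3-90); q=down(a)
env.reach([.628,-.235,.15],q)
print(env.movel([.628,-.235,.040],velocity=.12,guard=15))
env.close_gripper(40)
s=monitor.sense();print(s["clock"],s["position"],s["finger_gap"],s["contact_force"])
env.movel([.628,-.235,.16],velocity=.12)
s=monitor.sense();print(s["clock"],s["position"],s["finger_gap"],s["contact_force"])
grab("wrist","w_p1");grab("side","s_p1")
```

```text
False
7.2417 [ 0.62814649 -0.23503773  0.04023283] 0.24420688363822018 [0.33610039 0.35374025 2.21061747]
8.3917 [ 0.62766539 -0.23482758  0.15897466] 0.24936451840400464 [-0.30220772  0.69511591 -2.11634456]
```

View pics/w_p1.png

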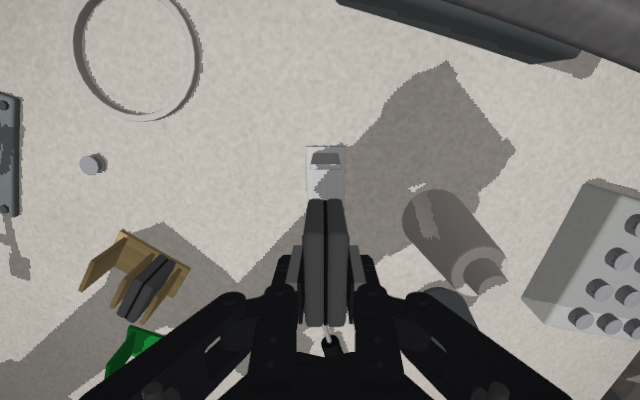

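View pics/s_p1.png

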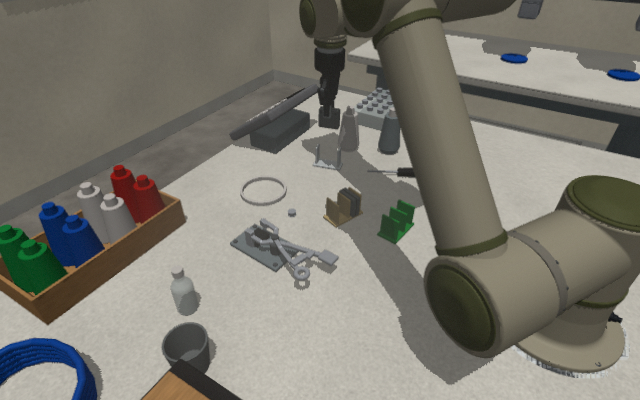

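Run:
```python
from h import *
q=down(np.deg2rad(-95.3)); p=np.array([.5982,.1331])
env.reach([*p,.15],q)
env.movel([*p,.068],velocity=.12)
g=env.movel([*p,.0555],velocity=.03,guard=5)
s=monitor.sense();print(g,s["clock"],s["position"],s["finger_gap"],s["contact_force"])
```

```text
True 11.1333 [0.59827208 0.13316514 0.05618114] 0.2439309932886381 [-0.22778156 -0.61053768  3.99012608]
```

Contact occurred at exactly the expected height (0.0562). Release and look.

Run:
```python
from h import *
env.release()
p=np.array([.5982,.1331])
env.movel([*p,.14],velocity=.2)
p,q=look([.53,.13,.05],np.deg2rad(-95.3),.18)
env.movel(p,velocity=.25,frame=q) 
f=grab("wrist","w_s1");s=monitor.sense();print(s["clock"],s["position"])
crop(f,240,30,440,300,2.2,"w_s1c")
```

```text
12.8333 [0.53865801 0.12919859 0.17856021]
```

View pics/w_s1.png

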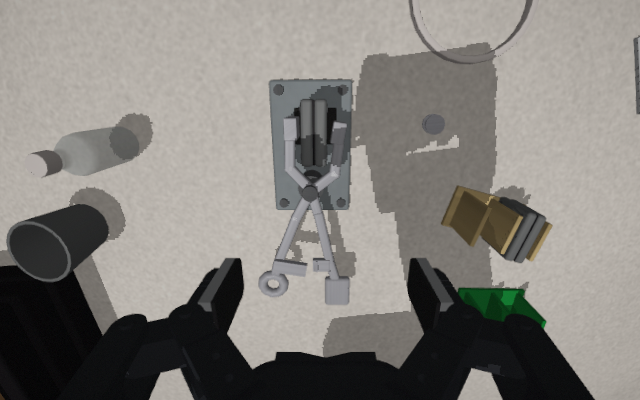

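```bash
cat >> h.py <<'E'
TH=np.deg2rad(-5.27); MC=np.array([[np.cos(TH),-np.sin(TH)],[np.sin(TH),np.cos(TH)]]); TC=np.array([.5389,.1436])
def cl(x,y,z): return [*(MC@[x,y]+TC),z]
E
python3 - <<'E'
from h import *
q=down(TH)
print(kinematics.ik(cl(-.11,.083,.1),q), kinematics.ik(cl(-.11,.083,.1),down(TH+np.pi)))
t=load("top1");f=load("w_cl");print("cup",onplane(f,[(95,190)],0),"box",onplane(t,[(163,238)],.15))
env.close_gripper()
env.reach(cl(-.11,.085,.10),q)
g=env.movel(cl(-.11,.085,.038),velocity=.1,guard=10)
s=monitor.sense();print(g,s["clock"],s["position"],s["finger_gap"],s["contact_force"],R.from_quat(s["ee_rot"]).as_matrix().round(2))
f0=s["contact_force"]
for y in [.07,.06,.05,.044,.040]:
    g=env.movel(cl(-.11,y,.038),velocity=.06,guard=32)
    s=monitor.sense();p=s["position"][:2]; print(y,g,((p-TC)@MC).round(4),((s["contact_force"]-f0)[:2]@MC).round(1),s["clock"])
    if g:break
grab("top","t_push");grab("side","s_push")
E
```

```text
[ 2.59518702e-01  4.01482633e-01  1.74783047e+00 -4.44089210e-16
  9.92279551e-01  3.51497554e-01] [ 2.59518702e-01  4.01482633e-01  1.74783047e+00 -4.44089210e-16
  9.92279551e-01 -2.79009510e+00]
cup [[0.51659531 0.4200608  0.        ]] box [[0.45851791 0.41452727 0.15      ]]
False 15.575 [0.43757718 0.23838286 0.03848504] 0.0015897503503572773 [-0.35738003 -0.29576538  0.64848359] [[ 0.    0.09  1.  ]
 [ 0.    1.   -0.09]
 [-1.    0.    0.  ]]
0.07 False [-0.1096  0.0698] [0.8 1.6] 15.975
0.06 False [-0.1099  0.06  ] [0.5 2. ] 16.2917
0.05 False [-0.1103  0.0503] [-3.   4.9] 16.6083
0.044 False [-0.1105  0.0446] [-1.7  8. ] 16.8583
0.04 False [-0.1107  0.0407] [-2.4  9.1] 17.1083
```

Run:
```python
from h import *
for y in [.037,.035,.033,.0315]:
    g=env.movel(cl(-.11,y,.038),velocity=.04,guard=25)
    s=monitor.sense();p=s["position"][:2]; F=(s["contact_force"][:2]@MC); print(y,g,((p-TC)@MC).round(4),F.round(1),s["clock"])
    if g or F[1]>22:break
f=grab("top","t_push");grab("side","s_push")
env.movel(cl(-.11,.06,.038),velocity=.08)
s=monitor.sense();print((s["contact_force"][:2]@MC).round(1))
env.movel(cl(-.11,.06,.12),velocity=.15)
grab("wrist","w_lk");grab("side","s_lk");print(monitor.sense()["clock"])
```

```text
0.037 False [-0.1112  0.0381] [-4.7 11.6] 17.4583
0.035 False [-0.1107  0.0358] [-4.2  8. ] 17.7083
0.033 False [-0.111  0.034] [-5.5 10.7] 17.9583
0.0315 False [-0.1112  0.0326] [-6.2 11.4] 18.2083
[0.3 0.4]
19.6167
```

View pics/w_lk.png

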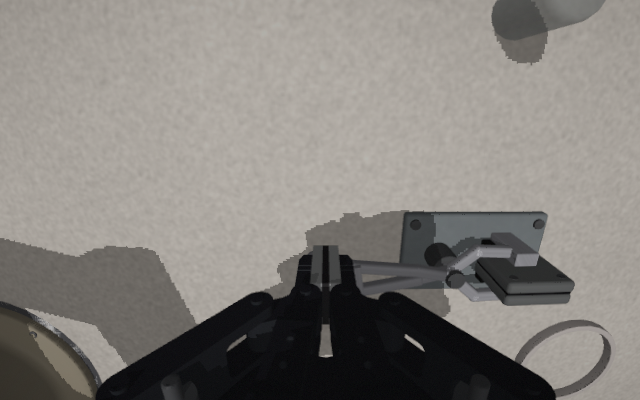

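View pics/s_lk.png

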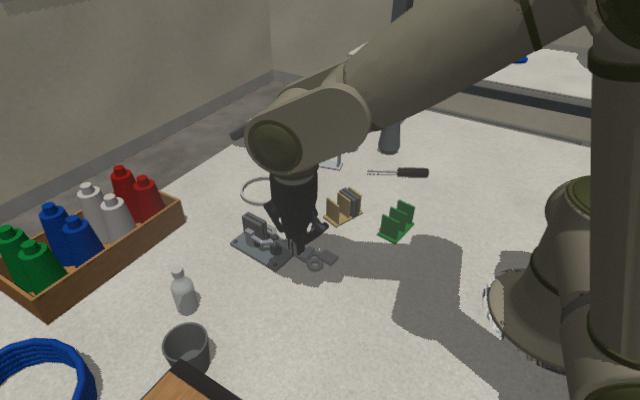

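Run:
```python
from h import *
p,q=look([.50,.16,.05],TH,.2); print(p)
env.movel(p,velocity=.2)
env.hold(1.2)
f=grab("wrist","w_lk2");print(monitor.sense()["clock"]); crop(f,200,50,460,300,3,"w_lk2c")
```

```text
[np.float64(0.501335573926838), np.float64(0.1756785872464922), 0.2]
21.5667
```

View pics/w_lk2.png

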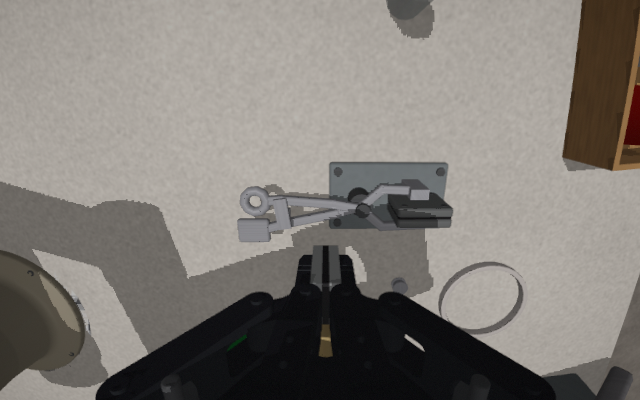

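Run:
```python
from h import *
f=load("w_lk2"); inv=lambda P:((P[:,:2]-TC)@MC).round(4)
r=inv(onplane(f,[(255.5,200.5)],.048));print("ring",r,"theta",np.arctan2(.043,-.106),np.arctan2(r[0,1],r[0,0])-np.arctan2(.043,-.106))
print("paddle",inv(onplane(f,[(254,231)],.046)))
q=down(TH)
env.reach(cl(-.120,-.029,.09),q)
env.movel(cl(-.120,-.029,.050),velocity=.08,guard=8)
s=monitor.sense();print(s["clock"],s["position"],s["contact_force"])
for z in [.046,.044,.042,.040]:
    g=env.movel(cl(-.120,-.029,z),velocity=.03,guard=15)
    s=monitor.sense();print(z,g,s["clock"],s["position"][2],s["contact_force"].round(1))
    if g: break
grab("side","s_pd")
```

```text
ring [[-0.1135  0.0102]] theta 2.756216185110265 0.2957493925425978
paddle [[-0.1186 -0.0266]]
22.8583 [0.41725634 0.12586935 0.05040618] [ 0.4244799   0.43048684 -0.63082709]
0.046 False 23.1417 0.046131993165450275 [0.4 0.5 0.5]
0.044 False 23.3917 0.04401667158926664 [-0.2 -1.6  2.4]
0.042 False 23.6417 0.04202356598686181 [-0.3 -1.8  4. ]
0.04 False 23.8917 0.03998579728965547 [-0.1 -1.4  5.3]
```

View pics/s_pd.png

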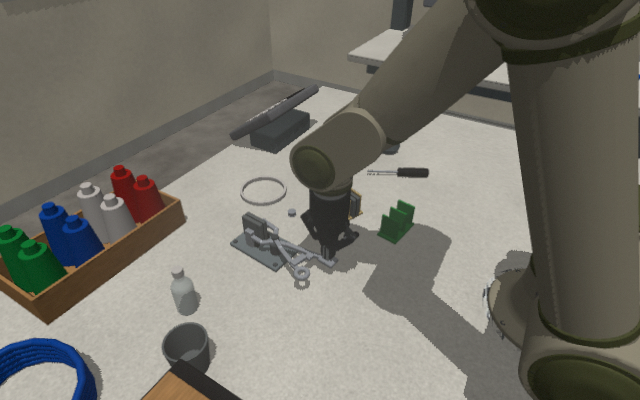

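Run:
```python
from h import *
env.movel(cl(-.120,-.029,.10),velocity=.12)
p,q=look([.60,.14,.076],TH,.2)
env.reach(p,q)
env.release()
f=grab("wrist","w_op");print(monitor.sense()["clock"]); crop(f,270,150,390,250,6,"w_opc")
```

```text
26.275
```

View pics/w_op.png

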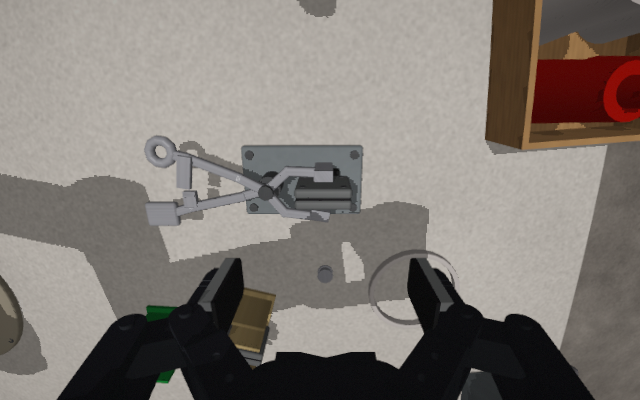

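View pics/w_opc.png

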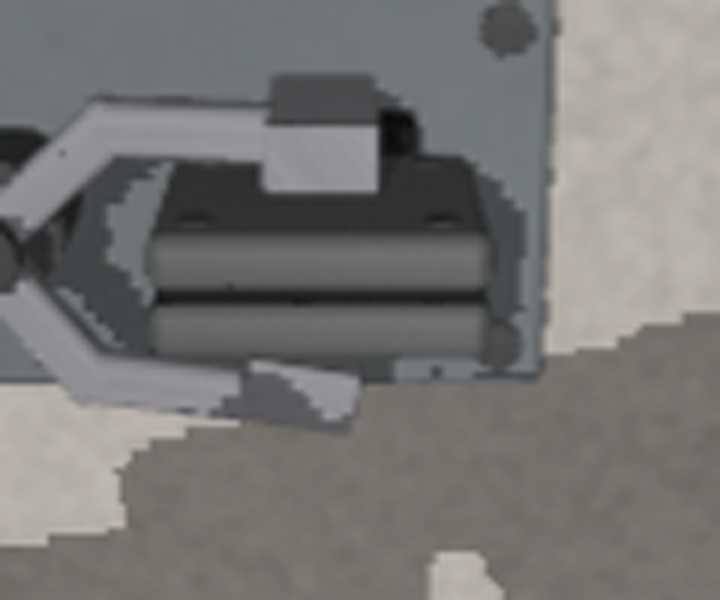

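Run:
```python
from h import *
f=load("w_op");inv=lambda P:((P[:,:2]-TC)@MC).round(4)
P=onplane(f,np.array([270,150])+np.array([(150,236),(490,236),(150,355),(490,353),(153,297),(487,297)])/6,.076)
print(P.round(4),P[:4].mean(0),P[4:].mean(0));e=P[1]-P[0]+P[3]-P[2]+P[5]-P[4];print(np.rad2deg(np.arctan2(e[1],e[0])),np.linalg.norm(P[0]-P[1]),np.linalg.norm(P[0]-P[2]))
print("in clamp",inv(P[4:]).mean(0),"ring",inv(onplane(f,[(160,151.5)],.048)))
```

```text
[[0.5734 0.152  0.076 ]
 [0.6272 0.147  0.076 ]
 [0.5709 0.1319 0.076 ]
 [0.6259 0.1271 0.076 ]
 [0.5726 0.1418 0.076 ]
 [0.626  0.1368 0.076 ]] [0.59934271 0.13949203 0.076     ] [0.59932438 0.13926949 0.076     ]
-5.222272015897908 0.053999015386387475 0.0202476673984365
in clamp [0.06055 0.00125] ring [[-0.1068  0.0438]]
```

Run:
```python
from h import *
q=down(np.deg2rad(-5.2)); c=[.5993,.1388]
env.reach([*c,.13],q)
g=env.movel([*c,.054],velocity=.1,guard=6)
s=monitor.sense();print(g,s["clock"],s["position"],s["contact_force"].round(1))
grab("side","s_g2")
if not g:
    env.close_gripper(40)
    s=monitor.sense();print(s["clock"],s["position"],s["finger_gap"],s["contact_force"].round(1))
    env.movel([*c,.15],velocity=.1)
    s=monitor.sense();print(s["clock"],s["position"],s["finger_gap"],s["contact_force"].round(1))
    grab("side","s_g3");grab("wrist","w_g3")
```

```text
False 27.5667 [0.59980877 0.13883831 0.0548572 ] [0.1 0.1 0.7]
28.0083 [0.59956862 0.13881908 0.05463557] 0.6462230848012177 [-0.6 -0.2  5. ]
29.1167 [0.59896408 0.13876391 0.14923141] 0.647305854023939 [ 0.   0.6 -0.8]
```

View pics/s_g3.png

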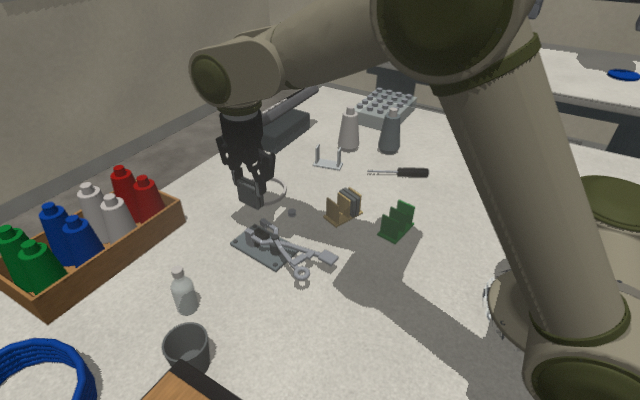

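View pics/w_g3.png

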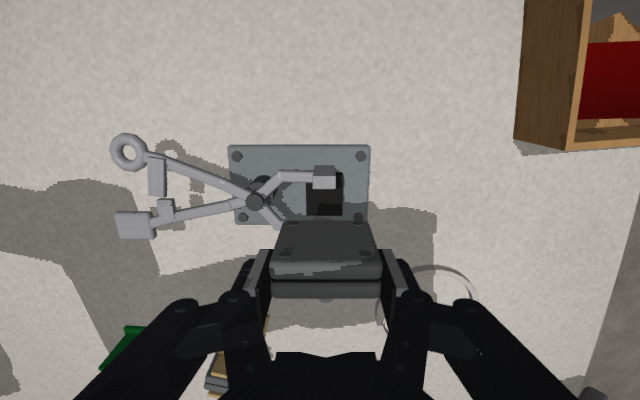

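Run:
```python
from h import *
f=load("w_g3"); crop(f,250,210,400,310,5,"w_g3c")
```

```text
(no output)
```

View pics/w_g3c.png

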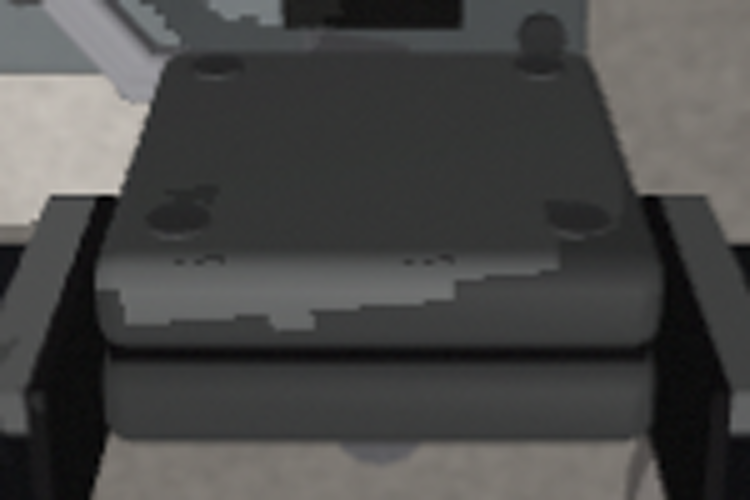

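Run:
```python
from h import *
f=load("w_g3")
P=onplane(f,np.array([250,210])+np.array([(105,352),(652,352),(100,255),(110,440),(655,255),(650,438)])/5,.1705)
q=down(np.deg2rad(-5.2));Rt=R.from_quat(q).as_matrix()
d=(P-np.array([.59896,.13876,.1492]))@Rt;print(d.round(4))
# rack goal
c=np.array([.4837,-.0376]);th=np.deg2rad(-19.5);q2=down(th)
env.reach([*c,.15],q2)
s=monitor.sense();print(s["clock"],s["position"],s["finger_gap"],kinematics.ik([*c,.04],q2))
g=grab("wrist","w_r1")
```

```text
[[-0.0213  0.0011 -0.0254]
 [-0.0213  0.001   0.0281]
 [-0.0213  0.012  -0.0252]
 [-0.0213 -0.0094 -0.0256]
 [-0.0213  0.0119  0.0277]
 [-0.0213 -0.0092  0.0286]]
30.0667 [ 0.48443415 -0.03715569  0.15020091] 0.6465861553362803 [-3.19650539e-01  4.79031819e-01  1.82679547e+00 -4.44089210e-16
  8.35765360e-01  2.06886649e-02]
```

View pics/w_r1.png

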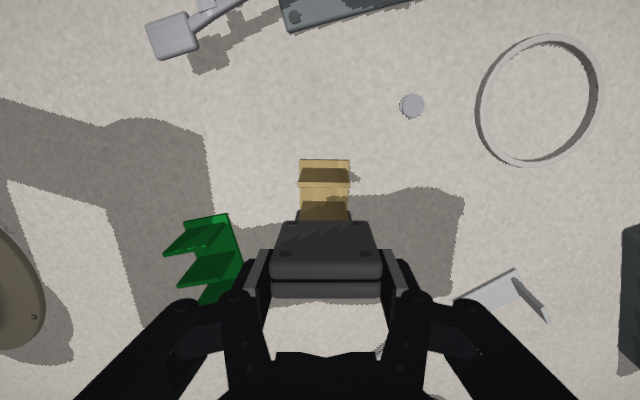

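Run:
```python
from h import *
th=np.deg2rad(-19.5);n=np.array([-np.sin(th),np.cos(th)]);u=np.array([np.cos(th),np.sin(th)])
c=np.array([.4837,-.0376])-.001*n-.0013*u
env.movel([*c,.098],velocity=.1)
g=env.movel([*c,.046],velocity=.05,guard=6)
s=monitor.sense();print(g,s["clock"],s["position"],s["contact_force"].round(1))
if not g:
    g=env.movel([*c,.0375],velocity=.02,guard=6)
    s=monitor.sense();print(g,s["clock"],s["position"],s["contact_force"].round(1))
grab("wrist","w_r2");grab("side","s_r2")
```

```text
False 31.975 [ 0.48235001 -0.03816892  0.04628449] [ 0.2  0.4 -0.9]
True 32.3833 [ 0.48215638 -0.03812278  0.03860212] [-2.1  0.   5.5]
```

View pics/w_r2.png

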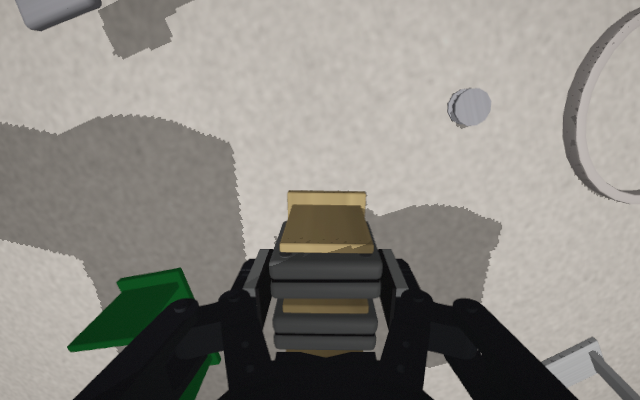

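Contact came at z=0.0386, and 0.0387 was expected, so the grip is fully down between its walls. Releasing and checking.

Run:
```python
from h import *
env.release()
s=monitor.sense();p=s["position"]
env.movel([p[0],p[1],.15],velocity=.12)
pp,q=look([.48,-.05,.05],np.deg2rad(-19.5),.2)
env.movel(pp,velocity=.2)
f=grab("wrist","w_f");crop(f,240,120,400,240,5,"w_fc");grab("side","s_f")
s=monitor.sense();print(s["clock"],s["position"],s["finger_gap"],s["contact_force"].round(1))
```

```text
34.4833 [ 0.48458122 -0.0350101   0.19877528] 0.9999136229577892 [-0.5  0.9 -0.2]
```

View pics/w_fc.png

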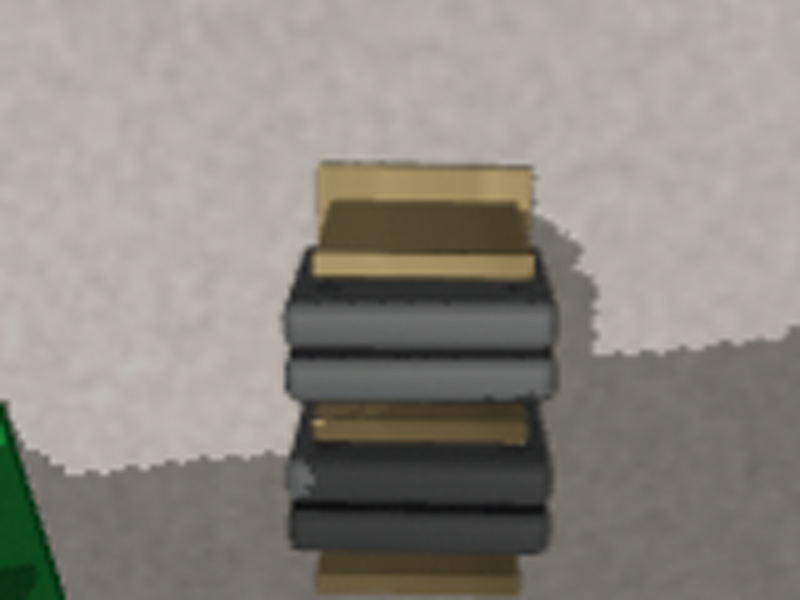

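View pics/s_f.png

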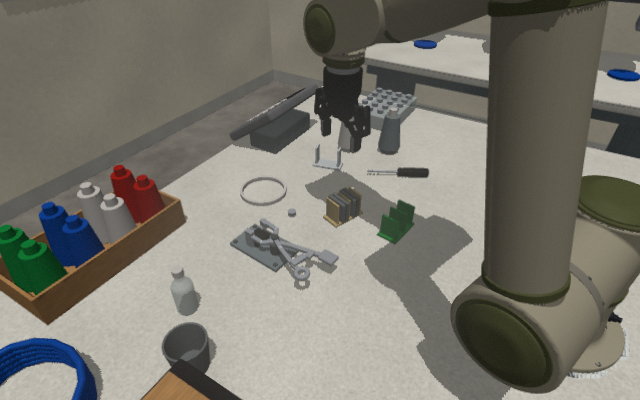

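Run:
```python
from h import *
f=load("w_f");P=onplane(f,np.array([240,120])+np.array([(290,353),(552,352),(292,506),(548,510),(315,278),(532,278),(313,418),(528,422)])/5,.06)
th=np.deg2rad(-19.5);u=np.array([np.cos(th),np.sin(th)]);n=np.array([-u[1],u[0]])
d=P[:,:2]-[.4837,-.0376];print(np.c_[d@u,d@n].round(4))
e=P[1]-P[0];print(np.rad2deg(np.arctan2(e[1],e[0])))
job.hand_in(); print(monitor.sense()["clock"])
```

```text
[[-0.026  -0.0003]
 [ 0.027  -0.0001]
 [-0.0266 -0.0339]
 [ 0.0271 -0.0348]
 [-0.0205  0.0153]
 [ 0.0226  0.0153]
 [-0.0217 -0.0142]
 [ 0.0224 -0.0152]]
-19.322081540612842
the job is handed in; nothing more can be done
the job is handed in; nothing more can be done
```

The grip is glued-clamped, released and standing in the rack's empty slot, and the job is handed in. The last clock reading before that was 34.5 s of the 72 s allowed.

- **Into the clamp:** I lifted the grip out of the cradle across its width and set it on the rubber rest. It touched down at the expected height.
- **Clamping:** I pushed the ring in to the third tooth, then took the fingers away for about 4 s. The picture showed the clamp latched at about 0.30 rad. I could not measure the jaw force itself.
- **Release:** I pressed the paddle down about 6 mm at about 5 N. The ring was seen back at its open position, with the grip still upright between the jaws, about 6 mm from the rest's middle in y (the limit is 12 mm).
- **Into the rack:** I took the grip by its two ends and lowered it into the slot. It met the floor within 0.1 mm of the expected height. The last picture puts it within 1 mm of the slot's middle both ways and about 0.2° off its direction.
- **Surroundings:** The finished grip measured about 34.5 mm from the slot's middle, which matches the 35 mm given. The bystanders I could see in the last side picture look unmoved, though I did not measure them and part of the bench was hidden by the arm. The gripper was clear and open.

None of the checks failed or disagreed. `job.hand_in()` gave no verdict.

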